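Take the filter cassette out of the fume-filter unit and hold it up

ROBOT

A 7-joint arm with a two-finger parallel gripper is mounted at the origin on the work surface. World frame = base frame: x ahead of the robot, y to its left, z up, the work surface at z = 0. Lengths are in m, angles in rad, forces in N, time in s.
With the tool pointing down it reaches from about 0.4 to 0.85 m from the base axis. Payload 4.5 kg.
Tool frame: the origin (TCP) lies midway between the tips of the shut fingers; the grasp point (between the pads) lies 19 mm behind it; y points along the fingers, z is the direction in which the jaws open and shut, and the axes are right-handed (so a half turn about y gives the same grasp; the last joint's range is limited). The gripper opens to 88 mm and grips with 3 to 60 N. Pads are 18 mm wide; open, the fingers measure 123 mm over their backs; the gripper's body (75 mm by 187 mm) begins 45 mm behind the grasp point.
Start: joints at [1.252, 0.689, -0.195, 1.565, 0.157, 0.902, -0.215], TCP at [0.216, -0.587, 0.239] pointing down, gripper open.
Joint ranges: [-3.01, 3.01], [-0.46, 2.08], [-1.47, 1.51], [0.13, 2.56], [-1, 4.14], [0.04, 2.09], [-2.66, 2.66]. Speed limits (rad/s): [2.57, 2.57, 3.14, 3.14, 3.14, 3.14, 3.14].

INTERFACE

Orientations are given as a unit quaternion [x, y, z, w].
In Python, from plant import r, snapshot, get_calibration, job, boxes_of gives the robot as it stands. The module is installed in compiled form; this text tells all that it offers.
- The arm moves only by the shell command python3 -m handwheel 'ROWS' [OPENING] [FORCE]. ROWS is JSON, a list that holds one entry, the list of rows, each a list of 6 numbers: the shift along the tool's x, y, z as a fraction of full scale, then the turn, a rotation vector about the tool's x, y, z as a fraction of full scale. In form: [[[x, y, z, wx, wy, wz], ...]]. A call has 1 to 12 rows; each row is the pose to reach, as a shift and turn from the pose commanded when the call began, along the tool's axes at that moment, turning the shorter way round; what a row does not reach only later rows make up. Full scale, the value 1, is 100 cm for a shift and 180 degrees for a turn. A row lasts 1/12 s, in which the tool goes at most 41.7 mm and 7.16 degrees, less where a joint would pass 70% of its speed; a pose out of reach is approached as far as the arm can. A call with a number of a shift or a turn outside -1 to 1 is refused whole. A call with a gripper value outside its range is refused whole. OPENING is the opening, from -1 (shut) to 1 (fully open), set as the call begins (- or left out, the last holds). The fingers move at their own pace and stop on an object; FORCE is the grip in N (left out, the last holds). Time passes only in rows, so rows that repeat a pose let the fingers close. It gives the time, the measured TCP pose, the force and the opening at its end, in the units of the state.
- r.get_state(): the state, without advancing time (a new reading comes with each control period).
- snapshot(name): name is "scene" or "top"; returns the picture (384x512x3 uint8, red, green, blue); there is no depth.
- get_calibration(name): a dict with "fx", "fy", "cx", "cy" (pixels), "k1" (the pictures are not rectified: a ray, as slopes to the right and down, at radius r is drawn at 1 + k1 r^2 times it, then the intrinsics apply), "T" (4x4, takes a point from camera to world coordinates). Camera axes: x right, y down, z forward; pixel columns grow to the right and rows downward; lengths in m; the calibration is good to about 2 mm. A picture is of the moment at which its call begins. get_calibration takes no time and is no camera call.
- job.finish_job(): hands the job in, once; it reports no verdict.
Trained networks look in the newest picture that a camera, given by its name, has taken for a name from the list of things; names that differ only in an ending like _2 or _b are one class to them, and where a whole thing is asked for, a point or a joint stands for the part that bears it (a point fixed in the world has none). Each returns a list of dicts, best first, with "confidence" (0 to 1); they miss things now and then, are a little off and sometimes report something else, mostly with a low value. They report only what shows in the picture. A call takes as long as a camera call. They do not tell look-alikes from the thing itself.
- boxes_of(thing, camera): "bbox" ([left, top, right, bottom] in pixels, round what is visible of it).
The state is a dict: "clock": time; "q": joint angles; "qd": joint speeds; "joint_torque": joint torques, N m; "tool_pos": TCP position; "eef_rot": TCP orientation; "contact_force": force on the tool from outside, world axes, zero at the start; "moment": the same for the moment, N m; "opening": opening from 0.0 (shut) to 1.0 (fully open).
Only numpy, scipy, OpenCV 4.12 (cv2) and the standard library are available. Lean on these libraries where they do the work, as an engineer would, in place of code of your own. Each camera call takes 0.05 s, during which the arm holds its last target. There are 200 camera calls.

TASK

On the bench's flat grey fume-filter unit, push the sliding grille (it has an upright rib) along its track until it clicks into its spring detent fully open, then lift the filter cassette (it has a handle fin) up out of the bay. Finish while holding it: keep gripping it still and level over the bay, its underside about 8 cm above the top of the unit, with the grille left latched open. Never tip the cassette, and do not disturb the other things on the bench.

Things in the scene. Friction and masses are not known exactly. Their poses are not given: they have to be found in the camera images.
- filter_unit: Fixed grey box lying flat, 190 mm in its own x, 370 mm in its own y (-155 to +215), top face 80 mm above the bench. Origin: on the bench under the centre of its open-topped square bay (128 x 128 mm, floor 12 mm above the bench). The grille covers the bay and slides along the unit's +y over its solid half. Latch block beside the track: x 78 to 94, y 165 to 185, 16 mm above the top face.
- bay (a point): Centre of the bay's mouth, in the plane of the unit's top face, 80 mm above the bench; axes as the unit's.
- grille (a joint): Position of the sliding dark steel grille, m, growing along the unit's +y: 0 = shut over the bay, 0.130 = end stop, bay uncovered; starts at 0 to 0.03. Slides with about 1.2 N friction and stays where left; a sprung pawl must be passed between 0.118 and 0.125 (about 8 to 12 N), then it snaps to the stop and is held. Latched = over 0.1275.
- push_rib (a point): Centre of the upright push rib on the middle of the grille: 50 mm long along the unit's x, 8 mm thick along its y, from the grille's upper surface (85 mm above the bench) up to 109 mm; this point is 97 mm above the bench, over the bay's centre when the grille is shut. Push its -y face towards the unit's +y. Axes as the unit's.
- cassette: Square filter cassette, grey frame, pale media, 120 x 120 x 26 mm, 0.15 to 0.31 kg, loose in the bay (4 mm play each side). Origin: centre of its underside; z up; x, y about as the unit's. On its middle a flat handle fin: 70 mm long in x, 12 mm thick in y, its top 62 mm above the underside (6 mm below the unit's top face), some 55 mm free to the bay wall on each side. Mass centre under the fin's middle.
- handle (a point): Point at the middle of the handle fin, 51 mm above the cassette's underside and 11 mm below the fin's top.
- tip_tin: Small round aluminium tin, 44 mm wide, 24 mm high, standing on the unit's -y deck; leave alone. Origin: underside.
- spool: Steel-grey solder spool, 60 mm wide, 48 mm high, on the bench beyond the unit; leave alone. Origin: underside.
- rinse_bottle: White bottle, 60 mm wide, 150 mm high, on the bench beyond the unit; leave alone. Origin: underside.
- flux_jar: Small amber jar, 44 mm wide, 35 mm high, on the bench beyond the unit; leave alone. Origin: underside.
- screwdriver: Screwdriver, 170 mm long, lying on the bench on the robot's side of the unit; leave alone. Origin: underside.
- prefilter: Spare square pre-filter frame, 80 x 80 x 12 mm, no handle, lying on the bench to the robot's right; leave alone. Origin: underside.
- tweezers: Steel tweezers, 140 mm long, lying on the bench to the robot's left; leave alone. Origin: underside.
Things that resemble listed ones, but are neither listed nor needed, are in the scene too. What is shaped like the cassette but blue or pink is not meant.

How it is judged:
On the way, in this order (a step that is already met when the one before it is completed fails the run):
1. the grille is latched fully open in its detent (value of joint grille above 0.1275 m), for 0.2 s.
2. the cassette is lifted out, its underside above the unit's top face, with the grille still latched (value of joint grille above 0.1275 m and height (world z) of cassette above 0.09 m), for 0.1 s.
At the end, for the whole second after the job is handed in: Gripped in the fingers (over 1 N), cassette still (under 20 mm/s, 0.15 rad/s), within 0.10 rad of level, underside 50 to 120 mm above the unit's top, centre within 50 mm horizontally of the bay's centre, not touching the unit; grille latched open (over 0.1275 m) (value of joint grille above 0.1275 m and z of cassette in the frame of bay between 0.05 and 0.12 m and horizontal distance between cassette and bay below 0.05 m and angle between cassette's own z axis and vertical below 0.1 rad and linear speed of cassette below 0.02 m/s and angular speed of cassette below 0.15 rad/s and contact force between cassette and the fingers above 1 N and contact force between cassette and filter_unit below 0.05 N); the arm keeps its last pose, push and grip.
It fails at once if the cassette is tipped by more than 0.3 rad (angle between cassette's own z axis and vertical above 0.3 rad).
It fails at once if one of the other things on the bench is moved by more than 30 mm (distance of any of tip_tin, spool, rinse_bottle, flux_jar, screwdriver, prefilter, tweezers from where it was at the start of the episode above 0.03 m).
It also fails if it takes over 51 s, if anything falls off the work surface, if the arm or the gripper's body presses on something with over 40 N, if the wrist force passes 120 N, or if a joint passes its speed limit or range.

## Working session

There is one attempt and no reset: what is moved stays moved. The work goes in short steps, Python scripts to look and compute and a shell command to move; the robot and the scene stay as the last step left them, time stands still between calls to the robot, and variables do not carry over. Pictures are saved under pics/ and viewed, about 8 in all and at most 12, crops included, and the job is handed in when it is done.

```bash
mkdir -p pics; python3 - <<'E'
from plant import *
import cv2
s=r.get_state(); print({k:s[k] for k in("clock","tool_pos","eef_rot","opening","contact_force")})
for c in("scene","top"):
    im=snapshot(c); cv2.imwrite(f"pics/{c}0.png",im[:,:,::-1])
    k=get_calibration(c); print(c,{a:k[a] for a in("fx","fy","cx","cy","k1")},k["T"])
    for t in("filter_unit","push_rib","grille","cassette","tip_tin"):
        print(t,[(round(b["confidence"],2),[round(v) for v in b["bbox"]]) for b in boxes_of(t,c)[:3]])
E
```

```text
{'clock': 0.0, 'tool_pos': array([ 0.21567158, -0.58590868,  0.23787837]), 'eef_rot': array([-0.12427507,  0.69678513, -0.69547545,  0.12393578]), 'opening': 1.0006208393257852, 'contact_force': array([ 1.80166962, -0.49370737,  0.00539129])}
scene {'fx': 354.1709726495221, 'fy': 354.1709726495221, 'cx': 252.43170064732706, 'cy': 191.63345412786882, 'k1': -0.06560373659506614} [[ 0.85601566  0.28600442 -0.43062589  1.09451646]
 [ 0.51691009 -0.48389423  0.70615178 -0.81780702]
 [-0.00641485 -0.82707185 -0.56205961  0.71176628]
 [ 0.          0.          0.          1.        ]]
filter_unit [(0.74, [180, 156, 286, 240])]
push_rib [(0.83, [208, 168, 262, 202])]
grille [(0.68, [207, 171, 262, 199])]
cassette [(0.78, [168, 237, 214, 281]), (0.76, [300, 160, 330, 179]), (0.57, [207, 169, 262, 202])]
tip_tin [(0.71, [93, 266, 139, 294]), (0.63, [219, 200, 233, 212])]
top {'fx': 471.1105346505163, 'fy': 471.1105346505163, 'cx': 256.29926549785233, 'cy': 191.21499450283503, 'k1': -0.14380953457727033} [[ 0.00738446 -0.98154804  0.19107307  0.33968062]
 [-0.99996977 -0.00678282  0.00380261 -0.0037228 ]
 [-0.00243643 -0.19109537 -0.98156845  1.31786728]
 [ 0.          0.          0.          1.        ]]
filter_unit [(0.86, [184, 168, 328, 253])]
push_rib [(0.65, [246, 190, 284, 226]), (0.61, [237, 180, 292, 235])]
grille [(0.9, [237, 181, 288, 236])]
cassette [(0.68, [332, 166, 394, 226]), (0.67, [245, 187, 283, 226]), (0.56, [126, 143, 174, 188])]
tip_tin [(0.65, [299, 182, 314, 194])]
```

```bash
python3 - <<'E'
import cv2
a=cv2.imread("pics/top0.png"); cv2.imwrite("pics/top0c.png",cv2.resize(a[130:290,160:400],None,fx=3.33,fy=3.33,interpolation=cv2.INTER_CUBIC))
E
```

```text
(no output)
```

View pics/scene0.png

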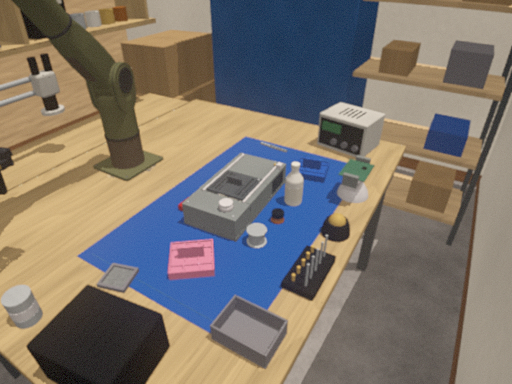

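View pics/top0c.png

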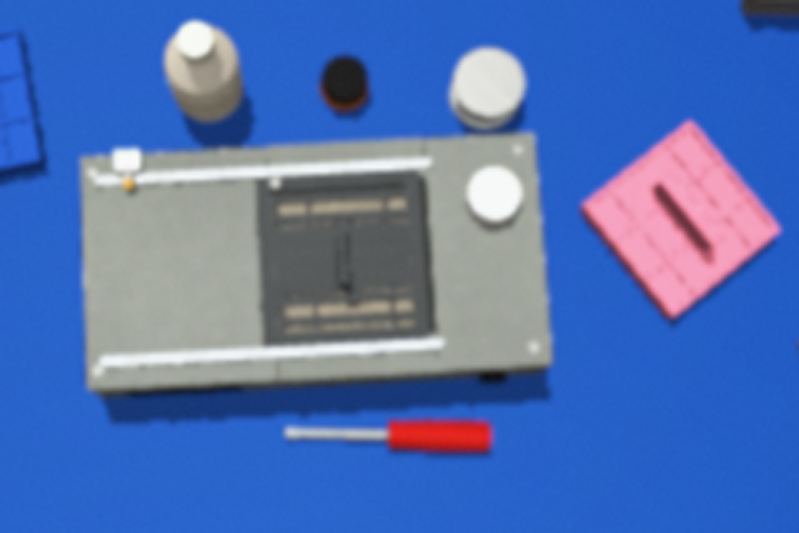

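The pictures show the unit with its grille near (264,208) in top. The tin is on its -y deck at (308,188), and the latch block is at about (198,178). The pink item at (364,196) and the blue one at the left edge are decoys. The real cassette must be under the grille, which I'll confirm once the bay is open.

```bash
cat > h.py <<'E'
import numpy as np, cv2
from scipy.spatial.transform import Rotation as R
from plant import *
def cal(c):
    k=get_calibration(c); return np.array([[k["fx"],0,k["cx"]],[0,k["fy"],k["cy"]],[0,0,1.]]),np.array([k["k1"],0,0,0.]),np.array(k["T"])
def back(c,uv,z):
    K,d,T=cal(c); n=cv2.undistortPoints(np.array(uv,float).reshape(-1,1,2),K,d)[:,0]
    v=np.c_[n,np.ones(len(n))]@T[:3,:3].T; o=T[:3,3]; return o+v*((z-o[2])/v[:,2])[:,None]
def proj(c,P):
    K,d,T=cal(c); W=np.linalg.inv(T); return cv2.projectPoints(np.array(P,float).reshape(-1,1,3),cv2.Rodrigues(W[:3,:3])[0],W[:3,3],K,d)[0][:,0]
def delta(target,Rt=None):
    """rows units for moving from measured pose to target TCP (tool axes), optional rotation"""
    s=r.get_state(); Q=R.from_quat(s["eef_rot"]); sh=Q.inv().apply(np.array(target)-s["tool_pos"])
    w=(Q.inv()*Rt).as_rotvec()/np.pi if Rt is not None else np.zeros(3)
    return np.round(sh,4),np.round(w,4)
E
python3 - <<'E'
from h import *
cr=np.array([[82,157],[533,135],[550,368],[90,388]])/3.333+[160,130]
P=back("top",cr,.08); print(P[:,:2].round(4))
print([round(np.linalg.norm(P[i]-P[(i+1)%4]),4) for i in range(4)])
# body: corners in unit frame TL(+95,215) TR(95,-155) BR(-95,-155) BL(-95,215)
U=np.array([[.095,.215],[.095,-.155],[-.095,-.155],[-.095,.215]])
uc=U.mean(0);pc=P[:,:2].mean(0);H=(U-uc).T@(P[:,:2]-pc);yaw=np.arctan2(H[0,1]-H[1,0],H[0,0]+H[1,1])
c,s=np.cos(yaw),np.sin(yaw);Rm=np.array([[c,-s],[s,c]]);t=pc-Rm@uc
print("yaw",yaw,"origin",t,"res",((U@Rm.T+t)-P[:,:2]).round(4).tolist())
def inu(p):return (np.array(p)[:2]-t)@Rm
b=np.array([[342,225],[342,292]])/3.333+[160,130]  # rib approx
for z in(.109,.097): print("rib",[inu(p).round(4) for p in back("top",b,z)])
g=np.array([[262,180],[422,172],[434,334],[266,344]])/3.333+[160,130]
print("grille",[inu(p).round(4) for p in back("top",g,.085)])
print(R.from_quat(r.get_state()["eef_rot"]).as_matrix().round(3))
# overlay
im=snapshot("top")[:,:,::-1].copy()
E
```

```text
[[ 0.6182  0.1952]
 [ 0.639  -0.1707]
 [ 0.4499 -0.1809]
 [ 0.4314  0.1823]]
[np.float64(0.3665), np.float64(0.1894), np.float64(0.3637), np.float64(0.1872)]
yaw 0.05532116779822682 origin [ 0.53625497 -0.02350003] res [[0.0011, 0.0013], [0.0007, -0.0023], [0.0001, -0.0026], [-0.0019, 0.0036]]
rib [array([0.0225, 0.0066]), array([-0.0302,  0.0093])]
rib [array([0.0247, 0.0064]), array([-0.0286,  0.0091])]
grille [array([0.0666, 0.0684]), array([ 0.067 , -0.0602]), array([-0.0639, -0.0619]), array([-0.0653,  0.0707])]
[[-0.938  0.     0.346]
 [-0.346 -0.    -0.938]
 [ 0.    -1.     0.   ]]
```

```bash
cat >> h.py <<'E'
YAW=0.0553; O=np.array([0.5363,-0.0235]); 
ux=np.array([np.cos(YAW),np.sin(YAW),0]);uy=np.array([-np.sin(YAW),np.cos(YAW),0])
RT=R.from_matrix(np.c_[-ux,[0,0,-1],-uy])
def U2W(x,y,z): return np.r_[O,0]+ux*x+uy*y+np.array([0,0,z])
def inU(p): p=np.array(p)-np.r_[O,0]; return np.array([p@ux,p@uy,p[2]]).round(4)
E
python3 - <<'E'
from h import *
print(delta(U2W(0,-.045,.2),RT))
for n,b,z in(("tin",(494,193),.104),("bottle",(196,40),.15)): print(n,inU(back("top",[np.array(b)/3.333+[160,130]],z)[0]))
print("blackbox",back("scene",[[90,295],[40,345],[165,330]],.1).round(2))
E
```

```text
(array([-0.4819,  0.0387, -0.3746]), array([-0.    ,  0.0947, -0.    ]))
tin [ 0.0432 -0.1147  0.104 ]
bottle [0.1662 0.1132 0.15  ]
blackbox [[ 0.53 -0.57  0.1 ]
 [ 0.55 -0.71  0.1 ]
 [ 0.73 -0.55  0.1 ]]
```

```bash
python3 -m handwheel '[[[-0.24,0,-0.187,0,0.05,0],[-0.24,0,-0.187,0,0.05,0],[-0.24,0,-0.187,0,0.05,0],[-0.24,0,-0.187,0,0.05,0],[-0.24,0,-0.187,0,0.05,0],[-0.482,0,-0.375,0,0.095,0],[-0.482,0,-0.375,0,0.095,0],[-0.482,0,-0.375,0,0.095,0],[-0.482,0,-0.375,0,0.095,0],[-0.482,0,-0.375,0,0.095,0],[-0.482,0,-0.375,0,0.095,0],[-0.482,0,-0.375,0,0.095,0]]]' -1 20; python3 - <<'E'
from h import *
print(inU(r.get_state()["tool_pos"]),delta(U2W(0,-.045,.2),RT))
E
```

```text
clock: 1.65
tool_pos: [0.4811, -0.1601, 0.239]
eef_rot: [0.019, -0.707, 0.707, -0.019]
contact_force: [0.3, -0.7, -0.2]
opening: 0.113
[-0.0626 -0.1333  0.239 ] (array([-0.0625,  0.039 , -0.0884]), array([-0.0001, -0.0003, -0.0002]))
```

```bash
python3 -m handwheel '[[[-0.062,0,-0.088,0,0,0],[-0.062,0,-0.088,0,0,0],[-0.062,0,-0.088,0,0,0],[-0.062,0,-0.088,0,0,0],[-0.062,0.08,-0.088,0,0,0],[-0.062,0.11,-0.088,0,0,0],[-0.062,0.13,-0.088,0,0,0],[-0.062,0.13,-0.088,0,0,0],[-0.062,0.13,-0.088,0,0,0]]]'; python3 - <<'E'
from h import *
print(inU(r.get_state()["tool_pos"]))
a=snapshot("top")[:,:,::-1]; b=snapshot("scene")[:,:,::-1]
cv2.imwrite("pics/p1.png",np.hstack([cv2.resize(x,(400,400),interpolation=cv2.INTER_CUBIC) for x in(a[140:260,200:320],b[120:250,170:300])]))
E
```

```text
clock: 2.4
tool_pos: [0.5353, -0.0713, 0.107]
eef_rot: [-0.021, 0.707, -0.707, 0.017]
contact_force: [0.2, -0.5, 1.1]
opening: 0.007
[-0.0037 -0.0477  0.107 ]
```

View pics/p1.png

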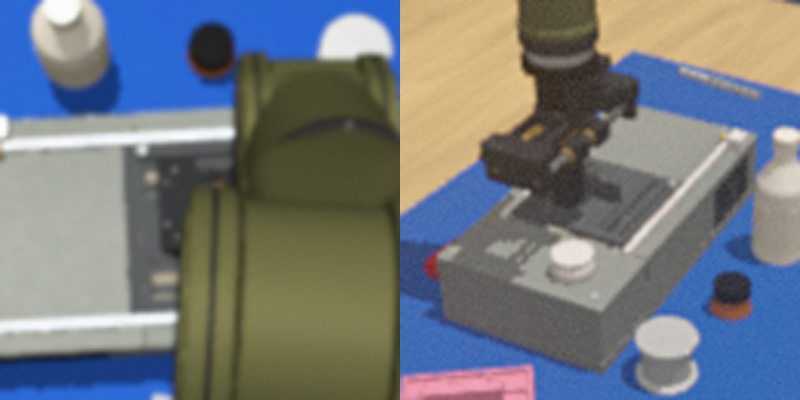

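The closed fingers are over the grille on the -y side of the rib. I'll lower them and push.

```bash
python3 -m handwheel '[[[-0.004,0.014,0,0,0,0],[-0.004,0.014,0,0,0,0],[-0.004,0.014,-0.015,0,0,0],[-0.004,0.014,-0.03,0,0,0],[-0.004,0.014,-0.045,0,0,0],[-0.004,0.014,-0.06,0,0,0],[-0.004,0.014,-0.075,0,0,0],[-0.004,0.014,-0.09,0,0,0],[-0.004,0.014,-0.105,0,0,0],[-0.004,0.014,-0.12,0,0,0],[-0.004,0.014,-0.12,0,0,0],[-0.004,0.014,-0.12,0,0,0]]]'; python3 - <<'E'
from h import *
print(inU(r.get_state()["tool_pos"]))
a=snapshot("top")[:,:,::-1]; b=snapshot("scene")[:,:,::-1]
cv2.imwrite("pics/p2.png",np.hstack([cv2.resize(x,(400,400),interpolation=cv2.INTER_CUBIC) for x in(a[140:260,180:300],b[120:250,170:300])]))
E
```

```text
clock: 3.5
tool_pos: [0.5359, 0.0499, 0.0967]
eef_rot: [-0.019, 0.707, -0.707, 0.021]
contact_force: [0.0, -0.1, 0.4]
opening: 0.004
[0.0037 0.0733 0.0967]
```

View pics/p2.png

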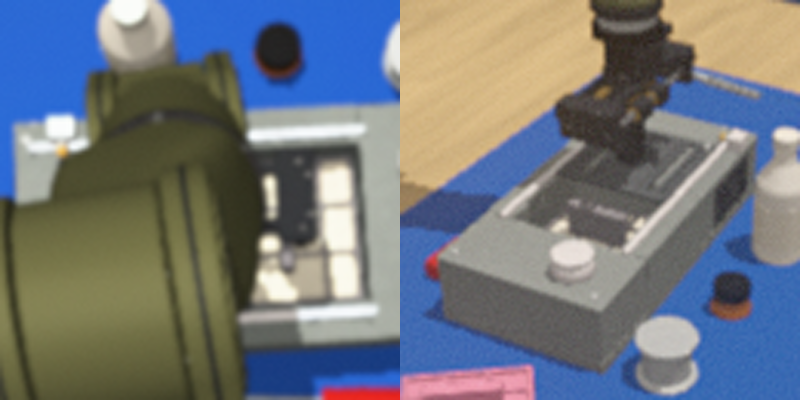

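The grille is moving with the fingers and the media is showing in the bay. I'll keep pushing towards the pawl.

```bash
python3 -m handwheel '[[[0.002,0.003,-0.01,0,0,0],[0.003,0.003,-0.018,0,0,0],[0.003,0.003,-0.026,0,0,0],[0.003,0.003,-0.032,0,0,0],[0.003,0.003,-0.036,0,0,0],[0.003,0.003,-0.036,0,0,0]]]'; python3 - <<'E'
from h import *
print(inU(r.get_state()["tool_pos"]))
E
```

```text
clock: 4.1
tool_pos: [0.5297, 0.0856, 0.0916]
eef_rot: [0.019, -0.707, 0.707, -0.019]
contact_force: [0.1, 0.6, 0.6]
opening: 0.003
[-0.0006  0.1093  0.0916]
```

```bash
python3 -m handwheel '[[[0,0,-0.004,0,0,0],[0,0,-0.008,0,0,0],[0,0,-0.01,0,0,0],[0,0,-0.01,0,0,0]]]'; python3 - <<'E'
from h import *
print(inU(r.get_state()["tool_pos"]))
a=snapshot("top")[:,:,::-1]; b=snapshot("scene")[:,:,::-1]
cv2.imwrite("pics/p3.png",np.hstack([cv2.resize(x,(400,400),interpolation=cv2.INTER_CUBIC) for x in(a[140:260,180:300],b[120:220,200:300])]))
E
```

```text
clock: 4.43
tool_pos: [0.5292, 0.0884, 0.0916]
eef_rot: [0.018, -0.704, 0.71, -0.017]
contact_force: [1.5, -14.5, 2.8]
opening: 0.004
[-0.0009  0.1121  0.0916]
```

View pics/p3.png

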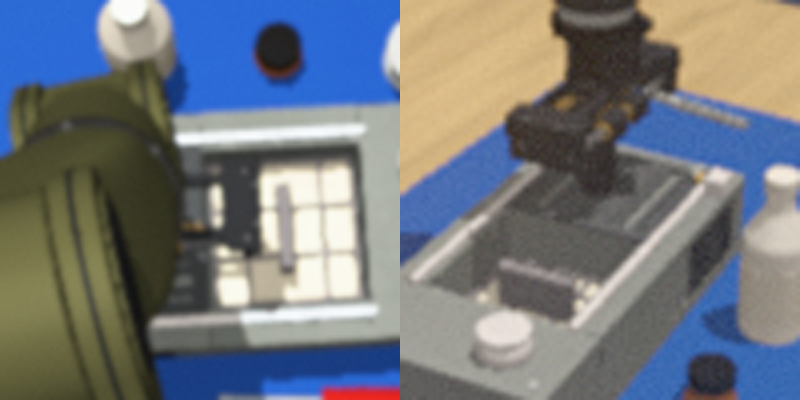

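The force is 14.5 N, so this is either the stop or the pawl. I'll press a little further to tell which.

```bash
python3 -m handwheel '[[[0,0,-0.003,0,0,0],[0,0,-0.006,0,0,0],[0,0,-0.006,0,0,0]]]'; python3 - <<'E'
from h import *
print(inU(r.get_state()["tool_pos"]),r.get_state()["contact_force"])
E
```

```text
clock: 4.78
tool_pos: [0.5291, 0.0886, 0.0917]
eef_rot: [0.016, -0.702, 0.712, -0.015]
contact_force: [2.8, -27.1, 2.9]
opening: 0.005
[-0.001   0.1123  0.0917] [  2.76364504 -27.10238325   2.8751067 ]
```

27 N with no further motion means it is at the end stop. I'll retreat, clear the view and measure.

```bash
python3 -m handwheel '[[[0,0,0.035,0,0,0],[0,0,0.035,0,0,0],[0,-0.04,0.035,0,0,0],[0,-0.08,0.035,0,0,0],[0,-0.12,0.035,0,0,0],[0,-0.15,0.06,0,0,0],[0,-0.15,0.40,0,0,0],[0,-0.15,0.40,0,0,0],[0,-0.15,0.40,0,0,0],[0,-0.15,0.40,0,0,0],[0,-0.15,0.40,0,0,0],[0,-0.15,0.40,0,0,0]]]' 0.14;  python3 -m handwheel '[[[0,0,0.12,0,0,0],[0,0,0.12,0,0,0],[0,0,0.12,0,0,0],[0,0,0.12,0,0,0]]]'; python3 - <<'E'
from h import *
print(inU(r.get_state()["tool_pos"]))
for c in("top","scene"):
    b=snapshot(c)[:,:,::-1]; cv2.imwrite(f"pics/{c}4.png",b)
    for t in("cassette","handle","push_rib"): print(c,t,[(round(b["confidence"],2),[round(v) for v in b["bbox"]]) for b in boxes_of(t,c)[:3]])
a=cv2.imread("pics/top4.png");cv2.imwrite("pics/p4.png",cv2.resize(a[160:260,175:335],None,fx=5,fy=5,interpolation=cv2.INTER_CUBIC))
E
```

```text
clock: 5.78
tool_pos: [0.5457, -0.2089, 0.2416]
eef_rot: [-0.02, 0.707, -0.706, 0.02]
contact_force: [1.3, -0.3, -1.3]
opening: 0.569
clock: 6.12
tool_pos: [0.5502, -0.3378, 0.2413]
eef_rot: [0.016, -0.705, 0.709, -0.015]
contact_force: [-0.6, -1.3, 0.7]
opening: 0.567
[-0.0035 -0.3146  0.2413]
top cassette [(0.83, [125, 140, 172, 186]), (0.76, [335, 164, 387, 226]), (0.57, [246, 186, 288, 237])]
top handle [(0.97, [330, 168, 386, 224]), (0.88, [242, 186, 292, 233]), (0.65, [125, 140, 175, 188])]
top push_rib [(0.69, [192, 183, 245, 238])]
scene cassette [(0.98, [298, 159, 331, 184]), (0.85, [165, 237, 217, 279]), (0.54, [222, 182, 248, 202])]
scene handle [(0.83, [300, 159, 328, 184]), (0.66, [165, 241, 215, 283]), (0.53, [218, 186, 254, 200])]
scene push_rib [(0.98, [228, 153, 277, 180])]
```

View pics/p4.png

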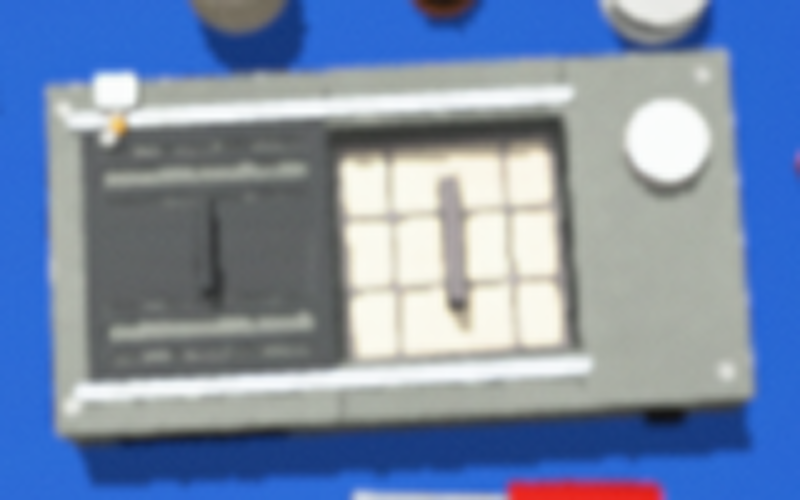

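There are three cassette-shaped things in top: a blue one at about (149,163), a pink one at about (361,195), and one with pale media and a grey fin at about (266,208) in the bay. The one in the bay fits the description, and this crop confirms it. Now I'll measure the fin and the grille.

```bash
python3 - <<'E'
from h import *
f=lambda *p:np.array(p)/5+[175,160]
print("fin",[inU(p) for p in back("top",f((450,180),(456,300)),.074)])
print("rib",[inU(p) for p in back("top",f((211,200),(212,300)),.109)])
print("grille edge",[inU(p) for p in back("top",f((326,125),(340,360),(85,130),(92,375)),.085)])
print("unit",[inU(p) for p in back("top",f((47,88),(728,50),(752,398),(58,434)),.08)])
print(delta(U2W(0,0,.2),RT))
E
```

```text
fin [array([ 0.0326, -0.0007,  0.074 ]), array([-0.0324, -0.0005,  0.074 ])]
rib [array([0.0216, 0.1253, 0.109 ]), array([-0.0309,  0.1265,  0.109 ])]
grille edge [array([0.0637, 0.0643, 0.085 ]), array([-0.0626,  0.0622,  0.085 ]), array([0.0672, 0.1936, 0.085 ]), array([-0.0645,  0.1929,  0.085 ])]
unit [array([0.0925, 0.2144, 0.08  ]), array([ 0.0957, -0.1546,  0.08  ]), array([-0.0929, -0.1536,  0.08  ]), array([-0.0943,  0.2124,  0.08  ])]
(array([-0.0007,  0.0421, -0.3033]), array([ 0.0003,  0.0006, -0.0001]))
```

The grille is at the stop and the fin is centred at about (0, -0.5 mm) in the unit frame. I'll grip with the TCP at z = 0.048, so the gripper body clears the tin top at 0.104. First I'll go above the bay.

```bash
python3 -m handwheel '[[[0,0,-0.303,0,0,0],[0,0,-0.303,0,0,0],[0,0,-0.303,0,0,0],[0,0,-0.303,0,0,0],[0,0,-0.303,0,0,0],[0,0,-0.303,0,0,0],[0,0,-0.303,0,0,0],[0,0,-0.303,0,0,0],[0,0.08,-0.303,0,0,0],[0,0.12,-0.303,0,0,0],[0,0.12,-0.303,0,0,0],[0,0.12,-0.303,0,0,0]]]' 0.14; python3 -m handwheel '[[[0,0,0,0,0,0],[0,0,0,0,0,0],[0,0,0,0,0,0]]]'; python3 - <<'E'
from h import *
print(inU(r.get_state()["tool_pos"]),delta(U2W(0,-.0005,.048),RT))
E
```

```text
clock: 7.52
tool_pos: [0.5313, -0.0249, 0.1161]
eef_rot: [-0.024, 0.707, -0.707, 0.016]
contact_force: [-0.3, -0.4, 0.2]
opening: 0.57
clock: 7.77
tool_pos: [0.5377, -0.0259, 0.1242]
eef_rot: [0.017, -0.707, 0.707, -0.021]
contact_force: [-0.0, 0.5, 1.4]
opening: 0.565
[ 0.0013 -0.0025  0.1242] (array([ 0.0017,  0.0762, -0.002 ]), array([-0.0001, -0.0004, -0.0015]))
```

```bash
python3 -m handwheel '[[[0.001,0.025,-0.001,0,0,0],[0.001,0.045,-0.001,0,0,0],[0.001,0.06,-0.001,0,0,0],[0.001,0.074,-0.001,0,0,0],[0.001,0.074,-0.001,0,0,0],[0.001,0.074,-0.001,0,0,0],[0.001,0.074,-0.001,0,0,0],[0.001,0.074,-0.001,0,0,0]]]' 0.14; python3 - <<'E'
from h import *
print(inU(r.get_state()["tool_pos"]))
b=snapshot("scene")[:,:,::-1];a=snapshot("top")[:,:,::-1]
cv2.imwrite("pics/p5.png",cv2.resize(b[120:220,190:300],None,fx=6,fy=6,interpolation=cv2.INTER_CUBIC))
E
```

```text
clock: 8.43
tool_pos: [0.536, -0.0249, 0.0494]
eef_rot: [0.018, -0.707, 0.707, -0.02]
contact_force: [-0.1, 0.2, 0.5]
opening: 0.569
[-0.0004 -0.0014  0.0494]
```

View pics/p5.png

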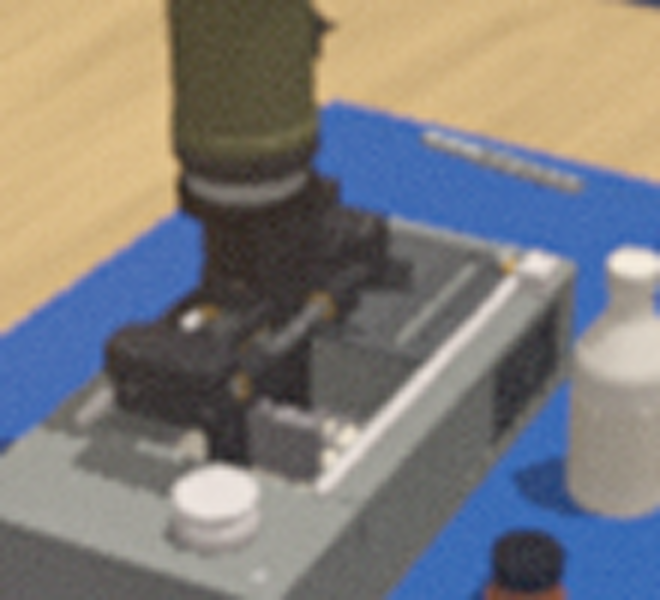

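The fingers straddle the fin, there is clearance to the tin, and the grille is still open. I'll close with 30 N.

```bash
python3 -m handwheel '[[[0,0,0,0,0,0],[0,0,0,0,0,0],[0,0,0,0,0,0],[0,0,0,0,0,0],[0,0,0,0,0,0],[0,0,0,0,0,0],[0,0,0,0,0,0],[0,0,0,0,0,0],[0,0,0,0,0,0],[0,0,0,0,0,0]]]' -1 30; python3 -m handwheel '[[[0,-0.004,0,0,0,0],[0,-0.008,0,0,0,0],[0,-0.014,0,0,0,0],[0,-0.02,0,0,0,0],[0,-0.02,0,0,0,0],[0,-0.02,0,0,0,0]]]'
```

```text
clock: 9.37
tool_pos: [0.5348, -0.0245, 0.0477]
eef_rot: [-0.019, 0.707, -0.707, 0.019]
contact_force: [-1.0, 1.3, -0.0]
opening: 0.135
clock: 9.87
tool_pos: [0.5352, -0.0249, 0.0683]
eef_rot: [0.019, -0.707, 0.707, -0.02]
contact_force: [-0.1, -0.7, -3.0]
opening: 0.134
```

It is gripped: the opening is 12 mm and the load is 3 N. The underside is at about 0.032, so I'll lift another 128 mm.

```bash
python3 -m handwheel '[[[0,-0.008,0,0,0,0],[0,-0.02,0,0,0,0],[0,-0.035,0,0,0,0],[0,-0.05,0,0,0,0],[0,-0.065,0,0,0,0],[0,-0.08,0,0,0,0],[0,-0.095,0,0,0,0],[0,-0.108,0,0,0,0],[0,-0.118,0,0,0,0],[0,-0.125,0,0,0,0],[0,-0.128,0,0,0,0],[0,-0.128,0,0,0,0]]]';  python3 -m handwheel '[[[0,0,0,0,0,0],[0,0,0,0,0,0],[0,0,0,0,0,0],[0,0,0,0,0,0],[0,0,0,0,0,0],[0,0,0,0,0,0]]]'; python3 - <<'E'
from h import *
print(inU(r.get_state()["tool_pos"]),r.get_state()["contact_force"])
b=snapshot("scene")[:,:,::-1];a=snapshot("top")[:,:,::-1]
cv2.imwrite("pics/p6.png",np.hstack([cv2.resize(x,(400,400),interpolation=cv2.INTER_CUBIC) for x in(a[140:260,180:300],b[110:230,180:300])]))
E
```

```text
clock: 10.87
tool_pos: [0.5349, -0.0248, 0.1961]
eef_rot: [0.019, -0.707, 0.707, -0.019]
contact_force: [-0.7, 0.1, -2.7]
opening: 0.136
clock: 11.37
tool_pos: [0.5347, -0.0249, 0.1955]
eef_rot: [0.019, -0.707, 0.707, -0.019]
contact_force: [-0.5, -0.2, -2.8]
opening: 0.131
[-0.0017 -0.0013  0.1955] [-0.47518219 -0.1606803  -2.84863846]
```

View pics/p6.png

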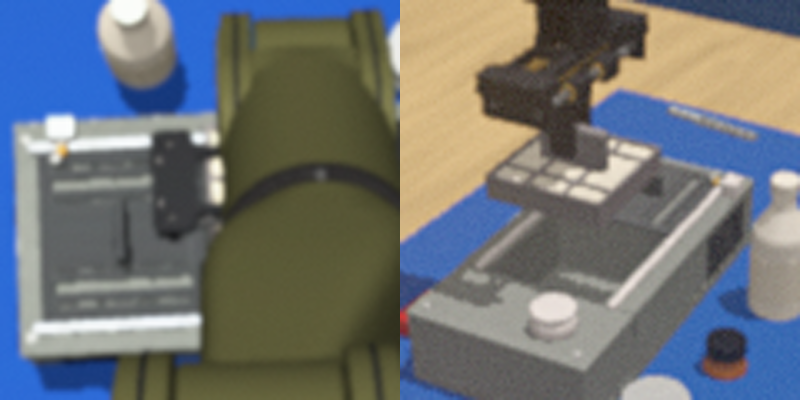

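The cassette hangs level over the empty bay, with its underside at about 0.16 m. The grille is still fully open and the tin is in place. I'll hand in.

```bash
python3 -c "
from plant import *
print(job.finish_job()); s=r.get_state(); print(s['clock'],s['tool_pos'],s['opening'],s['contact_force'])"
```

```text
the job is handed in; nothing more can be done
None
the job is handed in; nothing more can be done
```

I pushed the grille to its end stop, lifted the cassette out of the bay by its fin, and handed the job in while still gripping it. The hand-in was at about 11.5 s on the robot's clock and reported no verdict.

- **Grille:** It would not move further under 27 N. After backing off, the picture put its edges about 130 mm along the track, at the stop. I have no direct reading of the joint. The camera fit is only good to about 2–4 mm, so "latched" rests on the firm stop and on the grille staying put afterwards.
- **Cassette:** I took the one with pale media and a grey fin in the bay, not the blue or pink look-alikes. It was gripped with 30 N commanded; the fingers stopped at about 12 mm, which matches the fin, carrying about 2.8 N.
- **Final hold:** By the tool height, the underside is about 80 mm above the unit's top. The tool is within about 2 mm of the bay centre, and the cassette looks level in the last picture.
- **Other things on the bench:** The tin, bottle and jar appear unmoved in the last pictures. I did not check the screwdriver, spool, prefilter or tweezers closely, but the tool never went near them at low height.

No check failed or disagreed.

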